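# Seat the loose battery pack and scan its bay

### The job

One of the three battery packs stands proud in its charging bay: press it down until it is fully home, then take the scanner, aim it squarely at the middle of the barcode label on that same bay from about 8 cm off, without touching the bay, and hold it steady for a good two seconds. Then lay the scanner back on its blue mat, right way up, and let go. Leave the other things on the table standing where they are.

Things in the scene. Friction and masses are not known exactly. Their poses are not given: they have to be found in the camera images.
- bay_a: The bay whose pack stands proud: black desktop charging bay, 76 mm wide (its y), fixed to the table. Origin on the table 31 mm in front (its +x) of the middle of its deck. z up. Deck (top face) 75 mm above the table, from x = -62 mm to x = 0; from the deck's edge at x = 0 a face slopes down on the +x side to the table at about x = 27 mm and carries a barcode label.
- label_a: The barcode label of bay_a (white, black bars along the slope, 40 x 58 mm), the one to scan. Origin at the middle of its face; z points straight out of the label, away from the bay (bay's +x side, 20 degrees above level); y is level across the label (bay's y), x points down the slope. The origin is about 46 mm above the table.
- pack_a_top (a point): Middle of the top face of the grey-topped battery pack, top 44 x 46 mm, standing in the deck of bay_a. This is the one standing proud: its top is about 26 mm above the deck (101 mm above the table) with an orange band showing under the grey top, and 8 mm above the deck (83 mm above the table) when fully home.
- pack_a (a joint): Travel in m of the proud pack: 0 to 0.002 as found, grows as it is pushed straight down, 0.018 at its stop (fully home). It is held by friction (about 5 N to move it) and stays where it is left.
- bay_b: Another bay, its pack already home (top 83 mm above the table): black desktop charging bay, 76 mm wide (its y), fixed to the table. Origin on the table 31 mm in front (its +x) of the middle of its deck. z up. Deck (top face) 75 mm above the table, from x = -62 mm to x = 0; from the deck's edge at x = 0 a face slopes down on the +x side to the table at about x = 27 mm and carries a barcode label.
- bay_c: Another bay, its pack already home (top 83 mm above the table): black desktop charging bay, 76 mm wide (its y), fixed to the table. Origin on the table 31 mm in front (its +x) of the middle of its deck. z up. Deck (top face) 75 mm above the table, from x = -62 mm to x = 0; from the deck's edge at x = 0 a face slopes down on the +x side to the table at about x = 27 mm and carries a barcode label.
- scanner_center (a point): Handheld barcode scanner, 0.14 to 0.26 kg, a yellow straight body with a black head and a red window at the head's end: 170 mm long (its x, from -85 to +85 mm), 36 mm high; yellow body 34 mm wide (x from -85 to +45 mm), black head 54 mm wide (x from +44 to +84 mm). This point is half-way along, across and up (18 mm over its underside). x points out of the window along the beam, z is up as it lies. Lies on the mat at the start.
- scanner_window (a point): Middle of the scanner's red window, 85 mm ahead (+x) of scanner_center; same axes, the beam leaves along +x. It reads at 50 to 120 mm from the window.
- mat: Blue mat fixed to the table, 190 (its x) x 110 x 3 mm, the scanner's resting place. Origin at the middle of its underside, z up.
- bottle: Red squeeze bottle, 54 mm wide, 185 mm tall, bystander. Origin at the middle of its foot.
- flask: Steel flask, 58 mm wide, 195 mm tall, bystander. Origin at the middle of its foot.
- cup: Blue cup, 60 mm wide, 100 mm tall, bystander. Origin at the middle of its foot.
- stopper: Cork stopper standing up, 36 mm wide, 36 mm tall, bystander. Origin at the middle of its foot.
- microphone: Black microphone with a steel grille, lying along its x, 195 mm long, 48 mm at the grille, bystander. Origin under its middle.
- plate: White plate, 200 mm across, 20 mm high, bystander. Origin at the middle of its foot.
- carton: Small brown carton, 100 (x) x 75 x 55 mm, bystander. Origin at the middle of its underside.
Things that resemble listed ones, but are neither listed nor needed, are in the scene too. Of the things like the part that bears scanner_center, leave any that is orange or turquoise; of the rest the larger one is meant.

How it is judged:
By the outcome, as a careful person would: the job done as asked, in the order asked, and still so for the second after the job is handed in, with the robot touching nothing.
It also fails if it takes over 64 s, if anything falls off the work surface, if the arm or the gripper's body presses on something with over 40 N, if the wrist force passes 120 N, or if a joint passes its speed limit or range.

### The arm

A 7-joint arm with a two-finger parallel gripper is mounted at the origin on the work surface. World frame = base frame: x ahead of the robot, y to its left, z up, the work surface at z = 0. Lengths are in m, angles in rad, forces in N, time in s.
With the tool pointing down it reaches from about 0.425 to 0.825 m from the base axis. Payload 3.6 kg.
Tool frame: the origin (TCP) lies midway between the tips of the shut fingers; the grasp point (between the pads) lies 19 mm behind it (r.hold_point_z is the distance from the TCP to the grasp point, in m); z points along the fingers, y is the line along which they close (so a half turn about z gives the same grasp; the last joint's range is limited). The gripper opens to 85 mm and grips with 20 to 120 N. Pads are 22 mm wide; open, the fingers measure 114 mm over their backs; the gripper's body (76 mm by 85 mm) begins 54 mm behind the grasp point. The pads swing forward as they close: fully open they stand 13 mm farther back than shut.
Start: joints at [-1.29, 0.615, -0.013, 1.423, 0.008, 1.103, -0.04], TCP at [0.197, 0.619, 0.231] pointing down, gripper open.
Joint ranges: [-3.12, 3.12], [-0.3, 2.06], [-1.34, 1.32], [0.26, 2.42], [-1.36, 4.5], [0.01, 1.98], [-2.84, 2.84]. Speed limits (rad/s): [2.79, 2.79, 3.14, 3.14, 3.14, 3.14, 3.14].

### API

Orientations are given as a 3x3 rotation matrix whose columns are the frame's x, y, z axes.
In Python, from cell import r gives the robot as it stands.
- The arm moves only by the shell command python3 -m creep 'ROWS'. ROWS is JSON, a list of rows, each a list of 3 entries, a list of its own where there are three numbers: the turn, a rotation vector about the world's x, y, z in rad, then the shift along the world's x, y, z in m, then the opening, from -1 (shut) to 1 (fully open). In form: [[[ax, ay, az], [tx, ty, tz], jaw], ...]. A call has 1 to 20 rows; each row shifts and turns the commanded pose from where the row before left it; what a row does not reach is not made up. A row lasts 1/12 s, in which the tool goes at most 41.7 mm and 7.16 degrees, less where a joint would pass 70% of its speed; a pose out of reach is approached as far as the arm can. A call is refused whole if a number of a shift passes 0.0417 or a number of a turn 0.125, either way. A call with a gripper value outside its range is refused whole. The fingers move at their own pace and stop on an object; the grip force is fixed at half the most. Time passes only in rows, so rows that do not move let the fingers close. It gives the time, the measured TCP pose, the force, the opening and the grip force at its end, in the units of the state.
- r.state(): the state, without advancing time (a new reading comes with each control period).
- r.grab_frame(name): name is "scene" or "side" or "wrist"; returns a dict with "image" (480x640x3 uint8, blue, green, red), "K" (3x3 intrinsics, pixels), "cam_to_world" (4x4, takes a point from camera to world coordinates). Camera axes: x right, y down, z forward; pixel columns grow to the right and rows downward; lengths in m; the calibration is good to about 2 mm. A picture is of the moment at which its call begins. There is no depth.
- r.job_done(): hands the job in; it is judged then, once.
The state is a dict: "clock": time; "joint_pos": joint angles; "qvel": joint speeds; "tau": joint torques, N m; "position": TCP position; "ee_rot": TCP orientation; "force": force on the tool from outside, world axes, zero at the start; "ft_torque": the same for the moment, N m; "width": finger opening in m; "gripper_force": force on a finger pad.
Only numpy, scipy, OpenCV 4.12 (cv2) and the standard library are available. Lean on these libraries where they do the work, as an engineer would, in place of code of your own. Each camera call takes 0.05 s, during which the arm holds its last target. There are 200 camera calls.

## Working session

There is one attempt and no reset: what is moved stays moved. The work goes in short steps, Python scripts to look and compute and a shell command to move; the robot and the scene stay as the last step left them, time stands still between calls to the robot, and variables do not carry over. Pictures are saved under pics/ and viewed, at most 10 in all, crops included, and the job is handed in when it is done.

```bash
mkdir -p pics; ls; cat > h.py <<'E'
import numpy as np,cv2,sys
from cell import r
def save(n,f):
    d=r.grab_frame(n); cv2.imwrite(f,d["image"]); np.savez(f[:-4],K=d["K"],T=d["cam_to_world"]); return d
def ray(f,u,v,z):
    d=np.load(f[:-4]+'.npz'); T=d['T']; q=T[:3,:3]@np.linalg.solve(d['K'],[u,v,1]); o=T[:3,3]
    return o+q*(z-o[2])/q[2]
def proj(f,p):
    d=np.load(f[:-4]+'.npz'); T=d['T']; c=T[:3,:3].T@(np.array(p)-T[:3,3]); c=d['K']@c; return c[:2]/c[2]
E
python3 - <<'E'
from h import *
for n in("scene","side"):
    d=save(n,f"pics/{n}0.png"); print(d["cam_to_world"].round(3).tolist(),d["K"][0,0])
s=r.state(); print(s["clock"],s["position"],s["ee_rot"],s["width"],r.hold_point_z)
E
```

```text
pics
[[-0.096, 0.84, -0.534, 1.061], [0.995, 0.089, -0.04, -0.009], [0.014, -0.535, -0.845, 0.903], [0.0, 0.0, 0.0, 1.0]] 468.08940230735686
[[0.999, -0.025, 0.03, 0.461], [-0.039, -0.739, 0.672, -0.918], [0.005, -0.673, -0.74, 1.031], [0.0, 0.0, 0.0, 1.0]] 470.09251507747786
0.1 [0.19668815 0.61879455 0.23026401] [[-9.53024660e-01  3.02891930e-01 -6.90002769e-04]
 [ 3.02892715e-01  9.53022075e-01 -2.21963342e-03]
 [-1.47211798e-05 -2.32436220e-03 -9.99997299e-01]] 0.08570257837393125 0.0187
```

View pics/scene0.png

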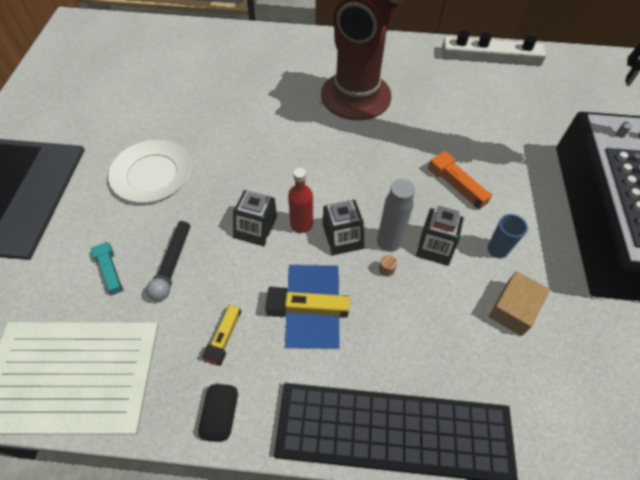

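View pics/side0.png

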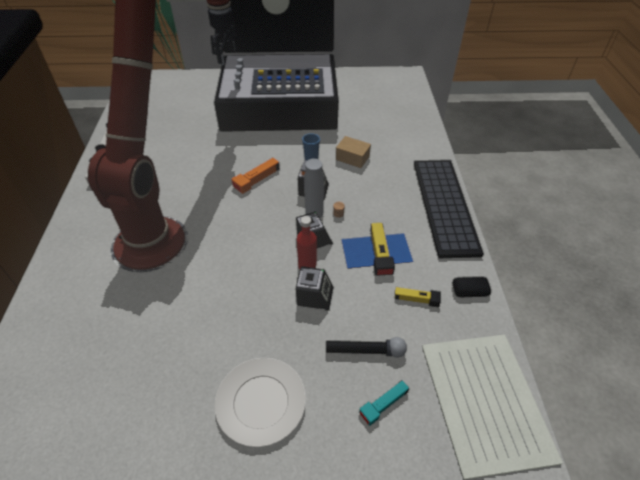

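Scanner candidates (scene image): yellow (310,303), on the mat and larger; yellow (222,335), smaller; orange (460,180) and turquoise (106,268), both excluded. The one on the mat fits. For the proud bay, the right-hand one (441,235) looks likely, and an enlarged crop should confirm both.

```bash
python3 - <<'E'
import cv2,numpy as np
a=cv2.imread('pics/scene0.png')
t=cv2.resize(a[185:275,225:475],None,fx=3.2,fy=3.2,interpolation=cv2.INTER_CUBIC)
b=cv2.resize(a[255:355,195:395],None,fx=3,fy=3,interpolation=cv2.INTER_CUBIC)
o=np.zeros((t.shape[0]+b.shape[0],800,3),np.uint8);o[:t.shape[0],:800]=t;o[t.shape[0]:,:600]=b
cv2.imwrite('pics/crop1.png',o)
E
```

```text
(no output)
```

View pics/crop1.png

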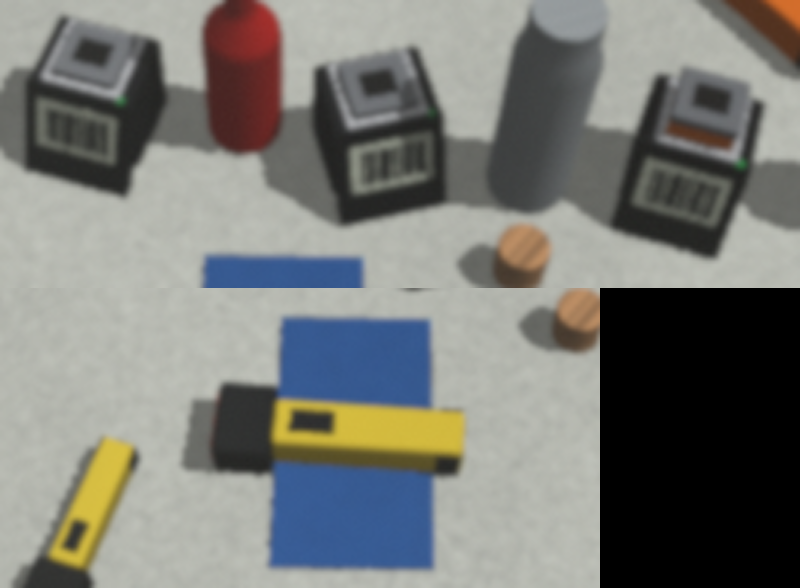

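The crop confirms that bay_a is the right-hand bay (orange band under a grey top, about (447,217)). It also confirms that the target scanner is the large yellow one on the mat (head left at (277,302), tail (349,305)).

```bash
python3 - <<'E'
from h import *
f='pics/scene0.png'
A=lambda x,y:(x/3.2+225,y/3.2+185); B=lambda x,y:(x/3+195,(y-288)/3+255)
def P(n,uv,z): print(n,ray(f,*uv,z).round(4))
for c in[(683,67),(752,80),(740,138),(668,120),(711,101)]:P('pack',A(*c),.101)
P('label',A(680,193),.046)
P('labT',(np.array(A(640,157))+A(735,175))/2,.065);P('LL',(np.array(A(640,157))+A(623,210))/2,.046);P('LR',(np.array(A(735,175))+A(722,228))/2,.046)
P('f1',A(612,225),0);P('f2',A(716,257),0)
for c in[(275,400),(464,410),(460,460),(272,448)]:P('scan',B(*c),.039)
for c in[(219,385),(213,466)]:P('head',B(*c),.039)
for c in[(282,318),(430,320),(433,568),(270,566)]:P('mat',B(*c),.003)
P('flask',A(525,210),0);P('stopper',A(520,285),0);P('cup',(503,254),0);P('carton',(505,325),0)
P('flasktop',(402,188),.195)
P('bottle',(301,229),0)
# side view check of scanner: print projected points
g='pics/side0.png'
for p in [ray(f,*A(711,101),.101),ray(f,*B(370,430),.039)]: print(proj(g,p))
E
```

```text
pack [0.4461 0.1934 0.101 ]
pack [0.452  0.2387 0.101 ]
pack [0.4995 0.2281 0.101 ]
pack [0.4903 0.1821 0.101 ]
pack [0.472  0.2108 0.101 ]
label [0.5103 0.2014 0.046 ]
labT [0.5007 0.2025 0.065 ]
LL [0.5061 0.1689 0.046 ]
LR [0.5136 0.2337 0.046 ]
f1 [0.5122 0.1642 0.    ]
f2 [0.5305 0.2356 0.    ]
scan [ 0.6514 -0.1074  0.039 ]
scan [0.6456 0.0207 0.039 ]
scan [0.6823 0.0204 0.039 ]
scan [ 0.6865 -0.1046  0.039 ]
head [ 0.6441 -0.1469  0.039 ]
head [ 0.7032 -0.1415  0.039 ]
mat [ 0.5681 -0.1154  0.003 ]
mat [ 0.5585 -0.0075  0.003 ]
mat [0.745  0.0089 0.003 ]
mat [ 0.7545 -0.0984  0.003 ]
flask [0.5064 0.1032 0.    ]
stopper [0.5665 0.101  0.    ]
cup [0.4883 0.3591 0.    ]
carton [0.6601 0.3443 0.    ]
flasktop [0.4825 0.1012 0.195 ]
bottle [ 0.4693 -0.1008  0.    ]
[310.60750546 164.69347123]
[381.66778228 237.51103643]
```

```bash
python3 -m creep '[[[0,0,0.01],[0.0229,-0.034,0.002],-1],[[0,0,0.01],[0.0229,-0.034,0.002],-1],[[0,0,0.01],[0.0229,-0.034,0.002],-1],[[0,0,0.01],[0.0229,-0.034,0.002],-1],[[0,0,0.01],[0.0229,-0.034,0.002],-1],[[0,0,0.01],[0.0229,-0.034,0.002],-1],[[0,0,0.01],[0.0229,-0.034,0.002],-1],[[0,0,0.01],[0.0229,-0.034,0.002],-1],[[0,0,0.01],[0.0229,-0.034,0.002],-1],[[0,0,0.01],[0.0229,-0.034,0.002],-1],[[0,0,0.01],[0.0229,-0.034,0.002],-1],[[0,0,0.01],[0.0229,-0.034,0.002],-1],[[0,0,0],[0,0,0],-1],[[0,0,0],[0,0,0],-1],[[0,0,0],[0,0,0],-1]]'
python3 - <<'E'
from h import *
d=save("wrist","pics/w1.png"); print(d["cam_to_world"].round(3).tolist(),r.state()["position"])
E
```

```text
clock: 1.35
position: [0.4712, 0.2116, 0.2549]
ee_rot: [[-0.982, 0.187, -0.001], [0.187, 0.982, 0.0], [0.001, 0.0, -1.0]]
force: [0.2, 0.7, 0.6]
width: -0.0002
gripper_force: 0.0
[[0.187, 0.939, 0.288, 0.398], [0.982, -0.179, -0.055, 0.227], [-0.0, 0.293, -0.956, 0.398], [0.0, 0.0, 0.0, 1.0]] [0.47070764 0.21262323 0.25493616]
```

View pics/w1.png

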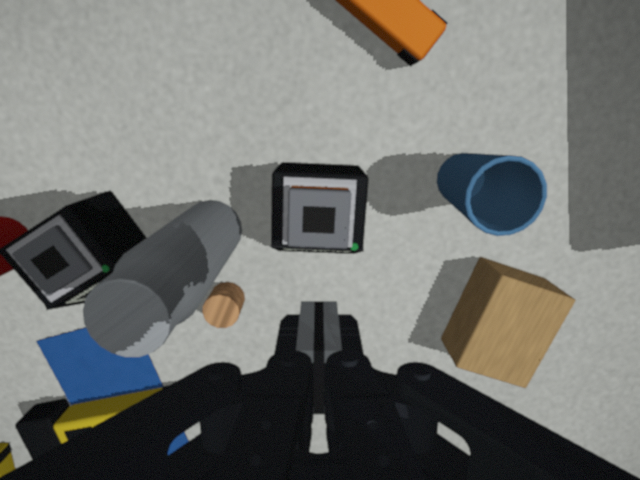

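The wrist view has the proud pack top at about (288–350, 188–248), centre (319,218), nearly square with the tool. The bay deck's outline corners are (276,168), (366,170), (362,250) and (274,250).

```bash
python3 - <<'E'
from h import *
f='pics/w1.png'; a=cv2.imread(f)
for c in[(290,189),(350,187),(350,248),(288,248),(319,218)]:print(ray(f,*c,.101).round(4))
print('LED',ray(f,354,246,.075).round(4))
cv2.imwrite('pics/crop2.png',cv2.resize(a[150:270,250:390],None,fx=5,fy=5,interpolation=cv2.INTER_CUBIC))
E
```

```text
[0.4424 0.1974 0.101 ]
[0.449  0.2401 0.101 ]
[0.4944 0.2325 0.101 ]
[0.4857 0.1867 0.101 ]
[0.4673 0.2139 0.101 ]
LED [0.5018 0.2364 0.075 ]
```

View pics/crop2.png

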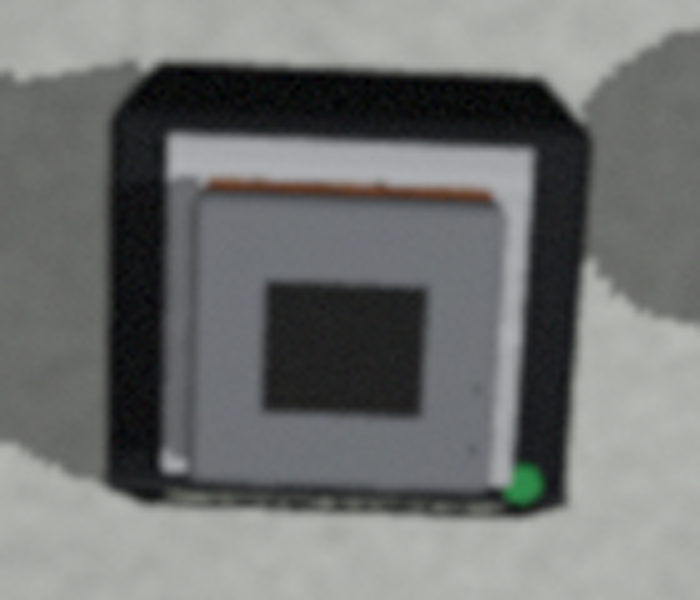

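The crop sharpens the pack-top corners to crop pixels (205,193), (502,205), (492,492) and (190,482). The white plate's back corners are at (165,132) and (535,148).

```bash
python3 - <<'E'
from h import *
f='pics/w1.png'
C=lambda x,y:(x/5+250,y/5+150)
p=np.array([ray(f,*C(*c),.101) for c in[(205,193),(502,205),(492,492),(190,482)]]);print(p.mean(0))
an=lambda v:np.degrees(np.arctan2(v[1],v[0]))
print(an(p[1]-p[0])-90,an(p[2]-p[3])-90,an(p[3]-p[0]),an(p[2]-p[1]))
q=[ray(f,*C(*c),.075) for c in[(165,132),(535,148)]];print(q,an(q[1]-q[0])-90)
q=[ray(f,*C(*c),.075) for c in[(112,122),(590,140)]];print('outer',q,an(q[1]-q[0])-90)
E
```

```text
[0.46826477 0.21407748 0.101     ]
-13.129153274934481 -12.789329972373508 -14.872836923594269 -11.494712191373049
[array([0.43565529, 0.1915582 , 0.075     ]), array([0.44885846, 0.24753319, 0.075     ])] -13.272124420349186
outer [array([0.43260855, 0.18382134, 0.075     ]), array([0.44923504, 0.25612126, 0.075     ])] -12.950891073441724
```

```bash
python3 -m creep '[[[0,0,0],[0,0,-0.025],-1],[[0,0,0],[0,0,-0.025],-1],[[0,0,0],[0,0,-0.025],-1],[[0,0,0],[0,0,-0.025],-1],[[0,0,0],[0,0,-0.025],-1],[[0,0,0],[0,0,-0.01],-1],[[0,0,0],[0,0,-0.01],-1],[[0,0,0],[0,0,-0.005],-1],[[0,0,0],[0,0,-0.005],-1],[[0,0,0],[0,0,-0.005],-1],[[0,0,0],[0,0,-0.005],-1],[[0,0,0],[0,0,-0.005],-1],[[0,0,0],[0,0,-0.002],-1],[[0,0,0],[0,0,0],-1],[[0,0,0],[0,0,0],-1]]'
```

```text
clock: 2.65
position: [0.4721, 0.2112, 0.0832]
ee_rot: [[-0.982, 0.187, 0.001], [0.187, 0.982, -0.0], [-0.001, -0.0, -1.0]]
force: [-0.3, -0.3, 0.8]
width: 0.0004
gripper_force: 0.3
```

```bash
python3 -m creep '[[[0,0,0],[0,0,-0.001],-1],[[0,0,0],[0,0,-0.001],-1],[[0,0,0],[0,0,0],-1],[[0,0,0],[0,0,0],-1]]'; python3 -m creep '[[[0,0,0],[0,0,-0.001],-1],[[0,0,0],[0,0,-0.001],-1],[[0,0,0],[0,0,0],-1],[[0,0,0],[0,0,0],-1]]'
```

```text
clock: 2.98
position: [0.4721, 0.2112, 0.083]
ee_rot: [[-0.982, 0.187, 0.001], [0.187, 0.982, 0.0], [-0.001, 0.0, -1.0]]
force: [-3.4, -0.8, 13.2]
width: -0.0001
gripper_force: 6.6
clock: 3.32
position: [0.4722, 0.2113, 0.0828]
ee_rot: [[-0.982, 0.187, 0.002], [0.187, 0.982, 0.001], [-0.002, 0.001, -1.0]]
force: [-6.6, -1.7, 26.8]
width: -0.0002
gripper_force: 13.1
```

```bash
python3 -m creep '[[[0,0,0],[0,0,0.025],-1],[[0,0,0],[0,0,0.025],-1],[[0,0,0],[0,0,0.025],-1],[[0,0,0],[0,0,0.025],-1],[[0,0,0],[0,0,0.025],-1],[[0,0,0],[0,0,0.025],-1],[[0,0,0],[0,0,0.025],-1],[[0,0,0],[0,0,0],-1]]' && python3 -m creep '[[[0,0,-0.11],[0.0162,-0.023,0],1],[[0,0,-0.11],[0.0162,-0.023,0],1],[[0,0,-0.11],[0.0162,-0.023,0],1],[[0,0,-0.11],[0.0162,-0.023,0],1],[[0,0,-0.11],[0.0162,-0.023,0],1],[[0,0,-0.11],[0.0162,-0.023,0],1],[[0,0,-0.11],[0.0162,-0.023,0],1],[[0,0,-0.11],[0.0162,-0.023,0],1],[[0,0,-0.11],[0.0162,-0.023,0],1],[[0,0,-0.11],[0.0162,-0.023,0],1],[[0,0,-0.11],[0.0162,-0.023,0],1],[[0,0,-0.11],[0.0162,-0.023,0],1],[[0,0,0],[0,0,0],1],[[0,0,0],[0,0,0],1],[[0,0,0],[0,0,0],1]]'
python3 - <<'E'
from h import *
d=save("wrist","pics/w2.png"); e=save("scene","pics/s2.png")
o=np.zeros((480,800,3),np.uint8); o[:,:500]=d["image"][:,70:570]; o[:300,500:]=cv2.resize(e["image"][190:270,400:480],(300,300),interpolation=2)
cv2.imwrite('pics/c3.png',o)
E
```

```text
clock: 3.98
position: [0.4745, 0.2119, 0.2591]
ee_rot: [[-0.982, 0.188, 0.009], [0.188, 0.982, 0.004], [-0.008, 0.005, -1.0]]
force: [1.7, 0.3, 0.6]
width: -0.0001
gripper_force: 0.0
clock: 5.23
position: [0.6655, -0.0641, 0.2532]
ee_rot: [[-0.064, 0.998, -0.002], [0.998, 0.064, 0.001], [0.001, -0.002, -1.0]]
force: [1.1, 0.5, 0.0]
width: 0.0856
gripper_force: 0.0
```

View pics/c3.png

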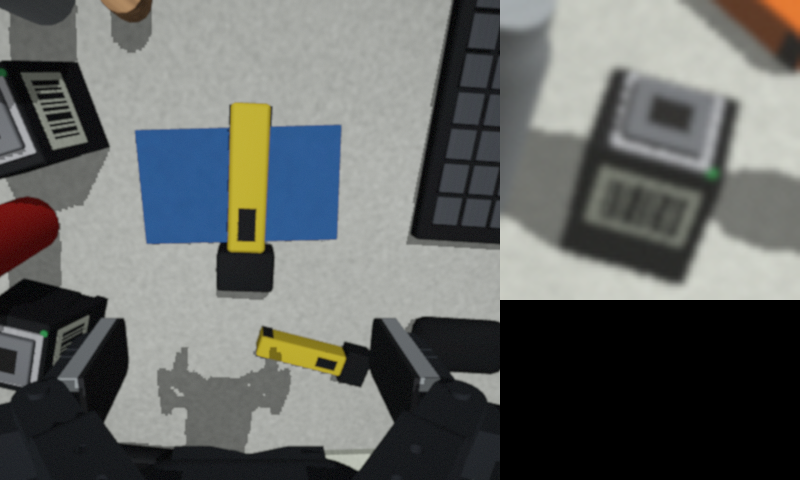

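The inset shows bay_a's pack home, with no orange band. In the wrist view the scanner's yellow top runs from the tail edge (231–271,103) to the head end (228–266,252). Mat corners are (136,130), (341,125), (338,240) and (147,244).

```bash
python3 - <<'E'
from h import *
f='pics/w2.png'
P=lambda u,v,z:ray(f,u+70,v,z)
t=(P(231,103,.039)+P(271,103,.039))/2; h=(P(228,252,.039)+P(266,252,.039))/2
d=(h-t); print(t,h,np.linalg.norm(d),np.degrees(np.arctan2(d[1],d[0])), 'center',t+d/np.linalg.norm(d)*.085)
m=[P(*c,.003) for c in[(136,130),(341,125),(338,240),(147,244)]];print(np.round(m,4),np.mean(m,0))
E
```

```text
[0.66181165 0.02295594 0.039     ] [ 0.66651046 -0.10487     0.039     ] 0.12791227408407507 -87.89478493003116 center [ 0.66493409 -0.06198669  0.039     ]
[[ 0.5584 -0.0059  0.003 ]
 [ 0.7449  0.0103  0.003 ]
 [ 0.756  -0.0984  0.003 ]
 [ 0.5675 -0.1147  0.003 ]] [ 0.65668632 -0.05219436  0.003     ]
```

```bash
python3 -m creep '[[[0,0,-0.03],[0,0,-0.03],1],[[0,0,0],[0,0,-0.03],1],[[0,0,0],[0,0,-0.03],1],[[0,0,0],[0,0,-0.03],1],[[0,0,0],[0,0,-0.03],1],[[0,0,0],[0,0,-0.03],1],[[0,0,0],[0,0,-0.025],1],[[0,0,0],[0,0,-0.02],1],[[0,0,0],[0,0,-0.016],1],[[0,0,0],[0,0,0],1],[[0,0,0],[0,0,0],1]]' && python3 -m creep '[[[0,0,0],[0,0,0],-1],[[0,0,0],[0,0,0],-1],[[0,0,0],[0,0,0],-1],[[0,0,0],[0,0,0],-1],[[0,0,0],[0,0,0],-1],[[0,0,0],[0,0,0],-1],[[0,0,0],[0,0,0],-1],[[0,0,0],[0,0,0],-1],[[0,0,0],[0,0,0],-1],[[0,0,0],[0,0,0],-1]]'
```

```text
clock: 6.25
position: [0.6655, -0.0632, 0.0129]
ee_rot: [[-0.035, 0.999, -0.002], [0.999, 0.035, 0.001], [0.001, -0.002, -1.0]]
force: [-0.1, 0.4, 0.0]
width: 0.085
gripper_force: 0.0
clock: 7.08
position: [0.6668, -0.0648, 0.0145]
ee_rot: [[-0.033, 0.999, 0.002], [0.999, 0.033, -0.0], [-0.0, 0.002, -1.0]]
force: [-0.5, 0.0, 6.8]
width: 0.0331
gripper_force: 62.3
```

```bash
python3 -m creep '[[[0,0,0],[0,0,0.01],-1],[[0,0,0],[0,0,0.02],-1],[[0,0,0],[0,0,0.03],-1],[[0,0,0],[0,0,0.03],-1],[[0,0,0],[0,0,0.03],-1],[[0,0,0],[0,0,0.02],-1],[[0,0,0],[0,0,0],-1]]' && python3 -m creep '[[[0,0,-0.102],[0,0.013,0],-1],[[0,0,-0.102],[0,0.013,0],-1],[[0,0,-0.102],[0,0.013,0],-1],[[0,0,-0.102],[0,0.013,0],-1],[[0,0,-0.102],[0,0.013,0],-1],[[0,0,-0.102],[0,0.013,0],-1],[[0,0,-0.102],[0,0.013,0],-1],[[0,0,-0.102],[0,0.013,0],-1],[[0,0,-0.102],[0,0.013,0],-1],[[0,0,-0.102],[0,0.013,0],-1],[[0,0,-0.102],[0,0.013,0],-1],[[0,0,-0.102],[0,0.013,0],-1],[[0,0,-0.102],[0,0.013,0],-1],[[0,0,-0.102],[0,0.013,0],-1],[[0,0,-0.102],[0,0.013,0],-1],[[0,0,-0.102],[0,0.013,0],-1],[[0,0,-0.102],[0,0.013,0],-1],[[0,0,-0.102],[0,0.013,0],-1],[[0,0,0],[0,0,0],-1],[[0,0,0],[0,0,0],-1]]'
cat > aim.py <<'E'
from h import *
from scipy.spatial.transform import Rotation as R
L=np.array([.510,.203,.046]); psi=np.radians(-13)
n=np.array([np.cos(psi)*np.cos(.3491),np.sin(psi)*np.cos(.3491),np.sin(.3491)])
s=r.state(); M=np.array(s["ee_rot"]); p=np.array(s["position"])
x=n; y=np.array([np.sin(psi),-np.cos(psi),0])   # tool x = -scanner x = n ; tool y = scanner -y?
if y@M[:,1]<0: y=-y
z=np.cross(x,y); T=np.c_[x,y,z]; off=np.array([.002,0,-.0065])
tgt=L+.165*n-T@off
print('turn',R.from_matrix(T@M.T).as_rotvec().round(4),'shift',(tgt-p).round(4),'pos',p.round(4),'z',z.round(2),'clock',s["clock"],s["joint_pos"])
c=p+M@off; xs=-M[:,0]; k=((L-c)@n)/(xs@n); print('miss mm',((c+k*xs-L)*1000).round(1),'range',k-.085,'ang',np.degrees(np.arccos(-xs@n)))
E
python3 aim.py
```

```text
clock: 7.67
position: [0.669, -0.0654, 0.1588]
ee_rot: [[-0.033, 0.999, 0.01], [0.999, 0.033, -0.001], [-0.002, 0.01, -1.0]]
force: [0.9, -0.3, -1.2]
width: 0.0326
gripper_force: 61.6
clock: 9.33
position: [0.6649, 0.1704, 0.1512]
ee_rot: [[0.974, -0.226, -0.003], [-0.226, -0.974, -0.001], [-0.003, 0.001, -1.0]]
force: [-0.7, -0.0, -1.6]
width: 0.0328
gripper_force: 61.4
turn [-0.0779 -0.3433  0.001 ] shift [-0.0035 -0.0024 -0.0556] pos [0.6649 0.1704 0.1512] z [ 0.33 -0.08 -0.94] clock 9.3333 [-0.70213572  0.89596492  0.87195658  1.41166009 -0.70759535  1.16545958
 -1.53353062]
miss mm [-39.1  12.4 112.3] range 0.11618760134822288 ang 20.169991454127267
```

```bash
python3 -m creep '[[[-0.013,-0.0572,0],[0,0,-0.008],-1],[[-0.013,-0.0572,0],[0,0,-0.008],-1],[[-0.013,-0.0572,0],[-0.001,-0.0005,-0.008],-1],[[-0.013,-0.0572,0],[-0.001,-0.0005,-0.008],-1],[[-0.013,-0.0572,0],[-0.001,-0.0005,-0.008],-1],[[-0.013,-0.0572,0],[-0.0005,-0.0005,-0.008],-1],[[0,0,0],[0,0,-0.0076],-1],[[0,0,0],[0,0,0],-1],[[0,0,0],[0,0,0],-1],[[0,0,0],[0,0,0],-1]]'; python3 aim.py
python3 - <<'E'
from h import *
w=save("wrist","pics/w4.png")["image"];s=save("scene","pics/s4.png")["image"];d=save("side","pics/d4.png")["image"]
o=np.zeros((600,800,3),np.uint8)
o[:300,:400]=cv2.resize(w,(400,300),interpolation=cv2.INTER_AREA)
o[:300,400:]=cv2.resize(s[190:310,380:540],(400,300),interpolation=2)
o[300:,:400]=cv2.resize(d[130:250,270:430],(400,300),interpolation=2)
cv2.imwrite('pics/c4.png',o)
E
```

```text
clock: 10.17
position: [0.6641, 0.1662, 0.0987]
ee_rot: [[0.913, -0.23, 0.338], [-0.217, -0.973, -0.077], [0.346, -0.003, -0.938]]
force: [-0.0, 1.3, -1.6]
width: 0.0328
gripper_force: 61.4
turn [-0.0017  0.0052  0.0054] shift [-0.0027  0.0019 -0.0031] pos [0.6641 0.1662 0.0987] z [ 0.33 -0.08 -0.94] clock 10.1667 [-0.83443522  0.8595912   0.83063882  1.76854295 -0.89690261  0.54156845
 -1.36791462]
miss mm [-0.4 -0.1  1. ] range 0.08393560703261631 ang 0.4384944935103478
```

View pics/c4.png

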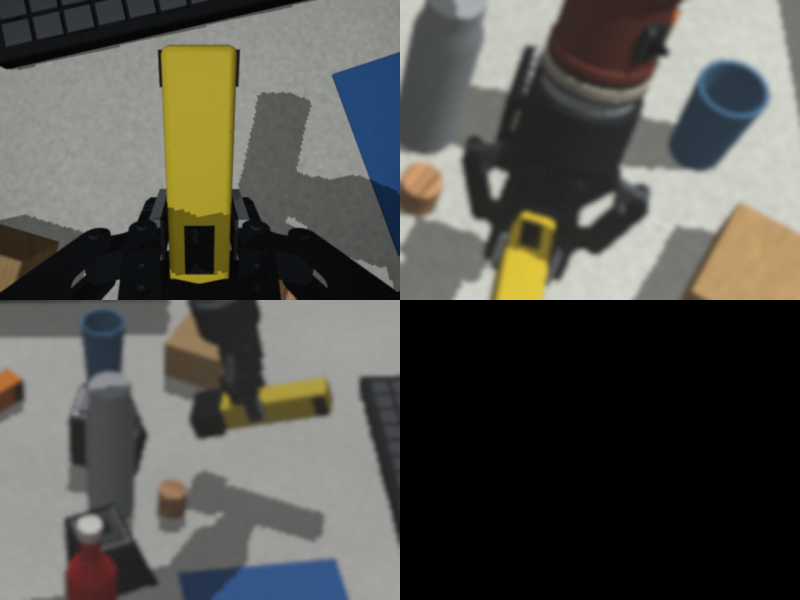

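The scanner is gripped straight and centred in the wrist view: tail edge at full-res (261–378,72), body mid (319) all the way. The side view shows its head facing the bay with a clear gap. Now a check of its pitch and offset against the model projection.

```bash
python3 - <<'E'
from h import *
s=r.state(); M=np.array(s["ee_rot"]); p=np.array(s["position"])
for off in([.002,0,-.0065],[.0,0,-.0065],[.002,0,-.0095]):
    c=p+M@np.array(off); X=-M[:,0];Y=M[:,1];Z=-M[:,2]
    for a in[(-.085,-.017,.018),(-.085,.017,.018),(.010,0,.018)]:
        q=c+X*a[0]+Y*a[1]+Z*a[2]; print(off,a,proj('pics/w4.png',q).round(1),proj('pics/d4.png',q).round(1))
w=cv2.imread('pics/w4.png'); d=cv2.imread('pics/d4.png')
o=np.zeros((600,800,3),np.uint8)
o[:,:400]=cv2.resize(w[40:460,180:460],(400,600),interpolation=2)
o[:300,400:]=cv2.resize(d[140:215,330:430],(400,300),interpolation=2)
cv2.imwrite('pics/c5.png',o)
E
python3 aim.py
```

```text
[0.002, 0, -0.0065] (-0.085, -0.017, 0.018) [256.8  72.8] [401.  159.1]
[0.002, 0, -0.0065] (-0.085, 0.017, 0.018) [385.3  72.8] [400.1 166.4]
[0.002, 0, -0.0065] (0.01, 0, 0.018) [320.7 380.9] [369.4 167.5]
[0.0, 0, -0.0065] (-0.085, -0.017, 0.018) [257.2  80.9] [400.4 159.2]
[0.0, 0, -0.0065] (-0.085, 0.017, 0.018) [385.   80.9] [399.4 166.5]
[0.0, 0, -0.0065] (0.01, 0, 0.018) [320.7 386.1] [368.8 167.6]
[0.002, 0, -0.0095] (-0.085, -0.017, 0.018) [255.2  71.6] [400.8 158.3]
[0.002, 0, -0.0095] (-0.085, 0.017, 0.018) [387.1  71.6] [399.8 165.6]
[0.002, 0, -0.0095] (0.01, 0, 0.018) [320.7 386.5] [369.2 166.7]
turn [-0.0022  0.0051  0.0051] shift [-0.0023  0.0013 -0.003 ] pos [0.6637 0.1668 0.0986] z [ 0.33 -0.08 -0.94] clock 10.3167 [-0.83530245  0.85936868  0.83029061  1.76926867 -0.89741576  0.54118889
 -1.36797013]
miss mm [-0.3  0.3  1.1] range 0.08338639223685308 ang 0.42422375331095513
```

View pics/c5.png

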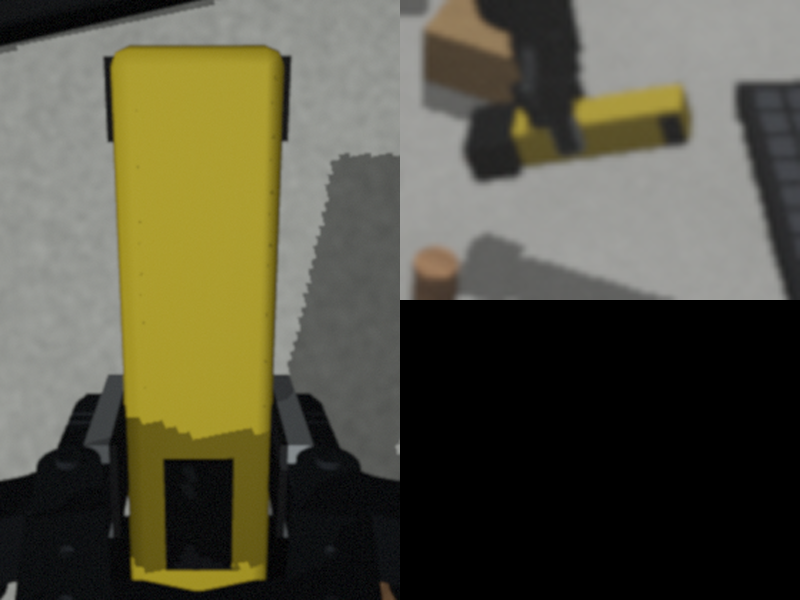

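The crop agrees with the model to about 1–2 px (tail edge v≈72; side-view tail at (401,161–168)). I'll apply the small correction and hold.

```bash
python3 -m creep '[[[-0.002,0.005,0.005],[-0.002,0.001,-0.003],-1],[[0,0,0],[0,0,0],-1],[[0,0,0],[0,0,0],-1],[[0,0,0],[0,0,0],-1]]' >/dev/null; python3 aim.py; python3 - <<'E'
from h import *
w=save("wrist","pics/w6.png");d=save("side","pics/d6.png")
s=r.state(); M=np.array(s["ee_rot"]); p=np.array(s["position"]);c=p+M@np.array([.002,0,-.0065])
for a in[(.045,-.017,.018),(.045,.017,.018),(.084,-.027,.018),(.084,-.027,-.018),(.084,.027,-.018),(.044,-.027,-.018),(.044,-.027,.018)]:
    q=c-M[:,0]*a[0]+M[:,1]*a[1]-M[:,2]*a[2]; print(a,proj('pics/w6.png',q).round(1),(proj('pics/d6.png',q)-[330,140])*4+[400,0])
E
```

```text
turn [-0.0003 -0.0015 -0.0005] shift [ 0.0008 -0.0005  0.001 ] pos [0.6606 0.1685 0.0947] z [ 0.33 -0.08 -0.94] clock 10.65 [-0.83666482  0.86206739  0.82505664  1.77342136 -0.8976617   0.53930248
 -1.36430221]
miss mm [ 0.2  0.2 -0.3] range 0.07882900115751819 ang 0.09368406006607655
(0.045, -0.017, 0.018) [274.4 463.6] [511.95254857 105.02510017]
(0.045, 0.017, 0.018) [369.7 463.5] [505.77093413 133.55153322]
(0.084, -0.027, 0.018) [251.6 544.6] [465.89980688 104.31198756]
(0.084, -0.027, -0.018) [263.4 468.6] [479.43711006 139.57256746]
(0.084, 0.027, -0.018) [378.9 468.6] [469.02901718 184.75496157]
(0.044, -0.027, -0.018) [259.8 396.1] [527.85930375 132.34482626]
(0.044, -0.027, 0.018) [246.2 461.4] [514.97303559  96.60932218]
```

```bash
python3 -m creep '[[[0,0,0],[0,0,0],-1],[[0,0,0],[0,0,0],-1],[[0,0,0],[0,0,0],-1],[[0,0,0],[0,0,0],-1],[[0,0,0],[0,0,0],-1],[[0,0,0],[0,0,0],-1],[[0,0,0],[0,0,0],-1],[[0,0,0],[0,0,0],-1],[[0,0,0],[0,0,0],-1],[[0,0,0],[0,0,0],-1],[[0,0,0],[0,0,0],-1],[[0,0,0],[0,0,0],-1],[[0,0,0],[0,0,0],-1],[[0,0,0],[0,0,0],-1],[[0,0,0],[0,0,0],-1],[[0,0,0],[0,0,0],-1],[[0,0,0],[0,0,0],-1],[[0,0,0],[0,0,0],-1],[[0,0,0],[0,0,0],-1],[[0,0,0],[0,0,0],-1]]' >/dev/null; python3 -m creep '[[[0,0,0],[0,0,0],-1],[[0,0,0],[0,0,0],-1],[[0,0,0],[0,0,0],-1],[[0,0,0],[0,0,0],-1],[[0,0,0],[0,0,0],-1],[[0,0,0],[0,0,0],-1],[[0,0,0],[0,0,0],-1],[[0,0,0],[0,0,0],-1],[[0,0,0],[0,0,0],-1],[[0,0,0],[0,0,0],-1],[[0,0,0],[0,0,0],-1],[[0,0,0],[0,0,0],-1],[[0,0,0],[0,0,0],-1],[[0,0,0],[0,0,0],-1],[[0,0,0],[0,0,0],-1],[[0,0,0],[0,0,0],-1]]'; python3 aim.py
```

```text
clock: 13.75
position: [0.6606, 0.1684, 0.0947]
ee_rot: [[0.916, -0.225, 0.332], [-0.211, -0.974, -0.077], [0.341, 0.0, -0.94]]
force: [0.7, -0.0, -2.4]
width: 0.0327
gripper_force: 61.4
turn [-0.0003 -0.0015 -0.0003] shift [ 0.0008 -0.0004  0.001 ] pos [0.6606 0.1684 0.0947] z [ 0.33 -0.08 -0.94] clock 13.75 [-0.83656224  0.86197653  0.82509365  1.77355243 -0.89773633  0.53927929
 -1.36428936]
miss mm [ 0.1  0.1 -0.3] range 0.07884383849249586 ang 0.0902596903562692
```

```bash
python3 -m creep '[[[0,0,0],[0.004,-0.001,0.012],-1],[[0.013,0.0572,0],[0,0,0.01],-1],[[0.013,0.0572,0],[0,0,0.01],-1],[[0.013,0.0572,0],[0,0,0.01],-1],[[0.013,0.0572,0],[0,0,0.01],-1],[[0.013,0.0572,0],[0,0,0.01],-1],[[0.013,0.0572,0],[0,0,0],-1],[[0,0,0],[0,0,0],-1]]' && python3 -m creep '[[[0,0,0.102],[0,-0.0125,0],-1],[[0,0,0.102],[0,-0.0125,0],-1],[[0,0,0.102],[0,-0.0125,0],-1],[[0,0,0.102],[0,-0.0125,0],-1],[[0,0,0.102],[0,-0.0125,0],-1],[[0,0,0.102],[0,-0.0125,0],-1],[[0,0,0.102],[0,-0.0125,0],-1],[[0,0,0.102],[0,-0.0125,0],-1],[[0,0,0.102],[0,-0.0125,0],-1],[[0,0,0.102],[0,-0.0125,0],-1],[[0,0,0.102],[0,-0.0125,0],-1],[[0,0,0.102],[0,-0.0125,0],-1],[[0,0,0.102],[0,-0.0125,0],-1],[[0,0,0.102],[0,-0.0125,0],-1],[[0,0,0.102],[0,-0.0125,0],-1],[[0,0,0.102],[0,-0.0125,0],-1],[[0,0,0.102],[0,-0.0125,0],-1],[[0,0,0.102],[0,-0.0125,0],-1],[[0,0,0],[0,0,0],-1],[[0,0,0],[0,0,0],-1]]'
```

```text
clock: 14.42
position: [0.6671, 0.1653, 0.1576]
ee_rot: [[0.974, -0.226, -0.001], [-0.226, -0.974, -0.002], [-0.001, 0.002, -1.0]]
force: [0.4, -0.4, -2.4]
width: 0.0329
gripper_force: 61.4
clock: 16.08
position: [0.6639, -0.0583, 0.1563]
ee_rot: [[-0.034, 0.999, 0.001], [0.999, 0.034, -0.005], [-0.005, 0.001, -1.0]]
force: [-0.8, 0.3, -1.7]
width: 0.0327
gripper_force: 61.4
```

Lower by 0.141 to z≈0.015, slowly at the end.

```bash
python3 -m creep '[[[0,0,0],[-0.001,0,-0.025],-1],[[0,0,0],[-0.001,0.001,-0.025],-1],[[0,0,0],[0,0,-0.025],-1],[[0,0,0],[0,0,-0.025],-1],[[0,0,0],[0,0,-0.015],-1],[[0,0,0],[0,0,-0.01],-1],[[0,0,0],[0,0,-0.005],-1],[[0,0,0],[0,0,-0.004],-1],[[0,0,0],[0,0,-0.003],-1],[[0,0,0],[0,0,-0.003],-1],[[0,0,0],[0,0,0],-1],[[0,0,0],[0,0,0],-1],[[0,0,0],[0,0,0],-1]]'
```

```text
clock: 17.17
position: [0.663, -0.0567, 0.0174]
ee_rot: [[-0.039, 0.999, 0.003], [0.999, 0.039, -0.004], [-0.005, 0.002, -1.0]]
force: [0.1, 0.0, -2.6]
width: 0.0327
gripper_force: 61.5
```

```bash
python3 -m creep '[[[0,0,0],[0,0,-0.001],-1],[[0,0,0],[0,0,-0.001],-1],[[0,0,0],[0,0,0],-1],[[0,0,0],[0,0,0],-1]]';  python3 -m creep '[[[0,0,0],[0,0,-0.001],-1],[[0,0,0],[0,0,0],-1],[[0,0,0],[0,0,0],-1]]'
```

```text
clock: 17.5
position: [0.6627, -0.0566, 0.0148]
ee_rot: [[-0.039, 0.999, 0.002], [0.999, 0.039, -0.004], [-0.004, 0.001, -1.0]]
force: [0.6, -0.2, -1.5]
width: 0.033
gripper_force: 61.5
clock: 17.75
position: [0.6628, -0.0567, 0.0146]
ee_rot: [[-0.039, 0.999, 0.002], [0.999, 0.039, -0.004], [-0.004, 0.002, -1.0]]
force: [-1.1, 0.2, 4.2]
width: 0.0329
gripper_force: 62.1
```

Touching down. Release, then lift.

```bash
python3 -m creep '[[[0,0,0],[0,0,0],1],[[0,0,0],[0,0,0],1],[[0,0,0],[0,0,0],1],[[0,0,0],[0,0,0],1],[[0,0,0],[0,0,0],1],[[0,0,0],[0,0,0],1],[[0,0,0],[0,0,0],1],[[0,0,0],[0,0,0],1],[[0,0,0],[0,0,0.01],1],[[0,0,0],[0,0,0.03],1],[[0,0,0],[0,0,0.03],1],[[0,0,0],[0,0,0.03],1],[[0,0,0],[0,0,0.04],1],[[0,0,0],[0,0,0.04],1],[[0,0,0],[0,0,0.04],1],[[0,0,0],[0,0,0],1],[[0,0,0],[0,0,0],1]]'; python3 - <<'E'
from h import *
save("scene","pics/s7.png");w=save("wrist","pics/w7.png")["image"];s=cv2.imread("pics/s7.png")
o=np.zeros((600,800,3),np.uint8);o[:300,:400]=cv2.resize(w,(400,300),interpolation=cv2.INTER_AREA)
o[300:,:400]=cv2.resize(s[150:390,230:550],(400,300)); o[:300,400:]=cv2.resize(s,(400,300),interpolation=cv2.INTER_AREA)
cv2.imwrite("pics/c7.png",o)
E
```

```text
clock: 19.17
position: [0.6642, -0.0573, 0.2382]
ee_rot: [[-0.038, 0.999, 0.009], [0.999, 0.039, -0.005], [-0.006, 0.009, -1.0]]
force: [-0.2, -0.2, -1.4]
width: 0.0856
gripper_force: 0.0
```

View pics/c7.png

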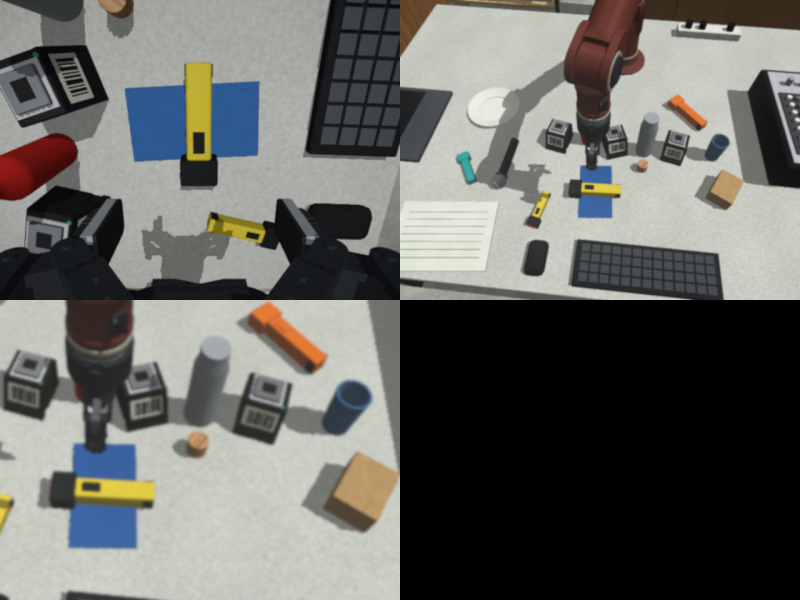

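The scanner lies right way up across the mat, released. Bay_a's pack is home and everything else is where it was.

```bash
python3 -c "from cell import r; print(r.job_done())"
```

```text
the job is handed in; nothing more can be done
None
```

Job handed in at about 19 s: the pack in bay_a is pressed home, its label was scanned squarely from about 79 mm for over 2.5 s, and the scanner is back on its mat, right way up and released.

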